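# Prove a travel-limit switch on the lab bench

## Task

Before the telescope drive is powered up, prove the limit switch with the yellow roller: swing its arm sideways towards the green end of its own base plate until it trips, at 30 degrees from upright, hold it tripped for a full second, then let go so that it springs back upright. Leave the other two switches, with the blue roller and the bare whisker, alone.

Things in the scene. Friction and masses are not known exactly. Their poses are not given: they have to be found in the camera images.
- test_roller (a point): Centre of the yellow roller (disc, 22 mm across, 12 wide) atop its upright arm; at rest 125 mm above the table. x: along the roller's level axis, away from the switch body (44 mm square, 83 high, its face 20 mm behind this point, so a finger can pass beside the roller); y: sideways, in the plane of swing, towards the green end of the fixed base plate (90 x 130 mm, 130 along y); z: up the arm.
- test_arm (a joint): Angle of the yellow roller's arm, rad: 0 upright, + towards the green end. Pivot 55 mm below the roller's centre. Trips at 0.52 (30 degrees: roller 27 mm sideways, 7 mm lower); stop at 1.0 (46 mm sideways, 25 mm lower), either way. A spring of 0.25 N m/rad returns it to 0: 2.5 to 3 N at the roller to trip it, 5 N at the stop.
- spare_arm (a joint): Angle of the arm with the blue roller on a like switch, rad, 0 upright. To be left alone. The three switches stand side by side across the bench in any order, their centres more than 150 mm apart, each turned up to 30 degrees; nothing near them is taller than 150 mm.
- whisker_arm (a joint): Angle of the whisker on the third like switch, rad, 0 upright: a thin bare steel rod 70 mm long with a small red tip, its top 145 mm above the table. To be left alone.

How it is judged:
On the way:
1. the yellow roller's arm is held tripped, 30 degrees or more towards the green end, for 0.6 s (value of joint test_arm above 0.52 rad), for 0.6 s.
At the end, for the whole second after the job is handed in: After having been held tripped, the yellow roller's arm stands upright again within 0.15 rad, on its own (value of joint test_arm between -0.15 and 0.15 rad); the robot touches nothing.
It fails at once if the blue roller's arm is deflected by more than 0.25 rad (value of joint spare_arm above 0.25 rad or value of joint spare_arm below -0.25 rad).
It fails at once if the whisker is deflected by more than 0.25 rad (value of joint whisker_arm above 0.25 rad or value of joint whisker_arm below -0.25 rad).
It also fails if it takes over 35 s, if anything falls off the work surface, if the arm or the gripper's body presses on something with over 40 N, if the wrist force passes 120 N, or if a joint passes its speed limit or range.

## Robot

A 7-joint arm with a two-finger parallel gripper is mounted at the origin on the work surface. World frame = base frame: x ahead of the robot, y to its left, z up, the work surface at z = 0. Lengths are in m, angles in rad, forces in N, time in s.
With the tool pointing down it reaches from about 0.35 to 0.9 m from the base axis. Payload 8.1 kg.
Tool frame: the origin (TCP) lies on the centre line of the jaws, within the pads' length; the fingertips stand 22 mm ahead of it and the grasp point (between the pads) lies 3 mm ahead of it (arm.finger_overhang is the distance from the TCP to the fingertips, in m); z points along the fingers, y is the direction in which the jaws open and shut (so a half turn about z gives the same grasp; the last joint's range is limited). The gripper opens to 92 mm and grips with 3 to 60 N. Pads are 19 mm wide; open, the fingers measure 130 mm over their backs; the gripper's body (75 mm by 190 mm) begins 47 mm behind the grasp point.
Start: joints at [-1.258, 0.434, 0.025, 1.573, -0.012, 1.134, -0.075], TCP at [0.252, 0.572, 0.217] pointing down, gripper open.
Joint ranges: [-2.62, 2.62], [-0.44, 2.09], [-1.27, 1.32], [0.08, 2.57], [-1.32, 4.46], [0.12, 2], [-2.74, 2.74]. Speed limits (rad/s): [2.22, 2.22, 3.01, 3.01, 3.14, 3.14, 3.14].

## Interface

Orientations are given as a rotation vector (axis times angle).
In Python, from cell import arm gives the robot as it stands. The module is installed in compiled form; this text tells all that it offers.
- The arm moves only by the tool step_arm, never from a script. Its argument "plan" is a list of rows, each an object of numbers: "wx", "wy", "wz": the turn, a rotation vector about the tool's x, y, z in units of 6 degrees (1.0 is 6 degrees); "tx", "ty", "tz": the shift along the tool's x, y, z in cm; "hand": the opening, from 0 (shut) to 1 (fully open). A call has exactly 10 rows; each row shifts and turns the commanded pose from where the row before left it, along the tool's axes as they then stand; what a row does not reach is not made up. A row lasts 1/12 s, in which the tool goes at most 41.7 mm and 7.16 degrees, less where a joint would pass 70% of its speed; a pose out of reach is approached as far as the arm can. A call is refused whole if a number of a shift passes 4.17 or a number of a turn 1, either way. A call with a gripper value outside its range is refused whole. The fingers move at their own pace and stop on an object; "force" is the grip in N (left out, the last holds). Time passes only in rows, so rows that do not move let the fingers close, or fill a call up. It gives the time, the measured TCP pose, the force and the opening at its end, in the units of the state.
- arm.observe(): the state, without advancing time (a new reading comes with each control period).
- arm.get_image(name): name is "side" or "top"; returns (picture, depth): 400x640x3 uint8, red, green, blue; 400x640 float32, m along the optical axis (not along the pixel's ray), 0 where there is no reading.
- arm.calibration(name): a dict with "mtx" (3x3 intrinsics, pixels), "R" (3x3) and "t" (3): a world point X has camera coordinates R X + t. Camera axes: x right, y down, z forward; pixel columns grow to the right and rows downward; lengths in m; the calibration is good to about 2 mm. A picture is of the moment at which its call begins. calibration takes no time and is no camera call.
- arm.sign_off(): hands the job in, once; it reports no verdict.
The state is a dict: "clock": time; "joints": joint angles; "dq": joint speeds; "joint_efforts": joint torques, N m; "position": TCP position; "ee_rot": TCP orientation; "force": force on the tool from outside, world axes, zero at the start; "ft_torque": the same for the moment, N m; "width": opening from 0.0 (shut) to 1.0 (fully open).
Only numpy, scipy, OpenCV 4.12 (cv2) and the standard library are available. Lean on these libraries where they do the work, as an engineer would, in place of code of your own. Each camera call takes 0.05 s, during which the arm holds its last target.

## Working session

There is one attempt and no reset: what is moved stays moved. The work goes in short steps, Python scripts to look and compute and a tool call to move; the robot and the scene stay as the last step left them, time stands still between calls to the robot, and variables do not carry over. Pictures are saved under pics/ and viewed, and the job is handed in when it is done.

Besides the shell and the picture viewer there is one more tool, called as a command line: name --argument value ..., lists and objects as JSON in quotes. step_arm: Moves the arm, as the interface text tells. Its arguments: {"type":"object","properties":{"plan":{"type":"array"},"force":{"type":"number"}},"required":["plan"]}

```bash
mkdir -p pics; python3 - <<'E'
from cell import arm
import cv2,numpy as np
s=arm.observe();print(s['clock'],s['position'],s['ee_rot'],s['width'],arm.finger_overhang)
for n in("top","side"):
    p,d=arm.get_image(n);cv2.imwrite(f"pics/{n}0.png",p[:,:,::-1]);np.savez(f"{n}0.npz",p=p,d=d,**arm.calibration(n))
    c=arm.calibration(n);print(n,-c['R'].T@c['t'],c['R'].round(2).tolist())
E
```

```text
0.0 [0.25229488 0.57122827 0.21584076] [-6.48520348e-01 -3.07372983e+00  2.45632624e-03] 0.9997774931723128 0.022
top [ 0.39330207 -0.00988935  1.09909035] [[0.03, -1.0, -0.02], [-0.99, -0.03, -0.15], [0.15, 0.02, -0.99]]
side [0.45372001 0.67380723 0.54288177] [[-1.0, -0.08, -0.01], [-0.04, 0.51, -0.86], [0.08, -0.86, -0.51]]
```

View pics/top0.png

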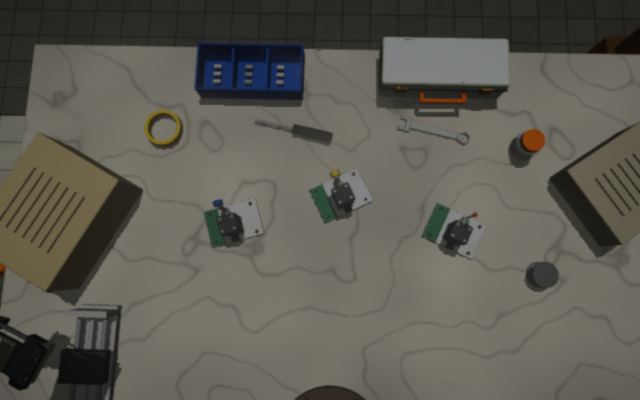

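View pics/side0.png

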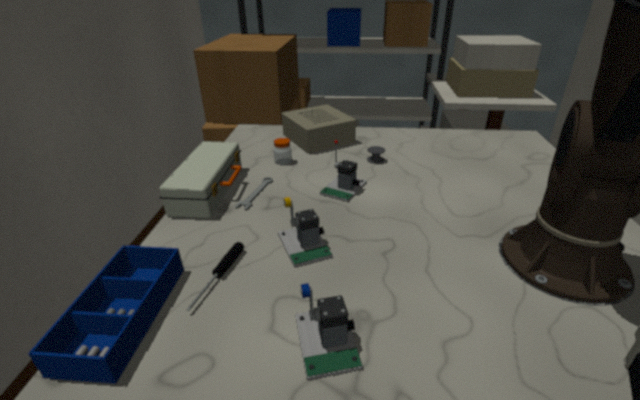

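The yellow roller is on the middle switch, at about (335,174) in the top view and (288,202) in the side view. Its plate's green end is at (322,203) in the top view, towards world +y. Blue is at (217,203), and the whisker tip at (475,214). Next I'll measure these.

```bash
cat > h.py <<'E'
import numpy as np,cv2
def load(f):
    z=np.load(f);return z['p'],z['d'],z['mtx'],z['R'],z['t'].ravel()
def world(u,v,z,K,R,t):
    c=np.linalg.inv(K)@np.vstack([u*z,v*z,z]);return (R.T@(c-t[:,None])).T
def pts(f,box,hue,smin=90,vmin=40):
    p,d,K,R,t=load(f);h=cv2.cvtColor(p,cv2.COLOR_RGB2HSV)
    m=(h[...,0]>=hue[0])&(h[...,0]<=hue[1])&(h[...,1]>smin)&(h[...,2]>vmin)&(d>0)
    k=np.zeros_like(m);k[box[1]:box[3],box[0]:box[2]]=1;v,u=np.nonzero(m&k)
    return u,v,world(u,v,d[v,u],K,R,t)
def ray(u,v,K,R,t):
    o=-R.T@t;r=R.T@np.linalg.inv(K)@[u,v,1];return o,r/np.linalg.norm(r)
E
python3 - <<'E'
from h import *
np.set_printoptions(precision=4,suppress=True)
for f,b in(("top0.npz",(310,160,360,190)),("side0.npz",(275,190,300,212))):
    u,v,P=pts(f,b,(18,34));print(f,len(u),u.mean(),v.mean(),np.median(P,0),P.min(0),P.max(0),[u.min(),u.max(),v.min(),v.max()])
R=[]
for f,b in(("top0.npz",(310,160,360,190)),("side0.npz",(275,190,300,212))):
    u,v,P=pts(f,b,(18,34));_,_,K,Rm,t=load(f);R.append(ray((u.min()+u.max())/2,(v.min()+v.max())/2,K,Rm,t))
(o1,a),(o2,b)=R
A=np.stack([a,-b],1);s=np.linalg.lstsq(A,o2-o1,rcond=None)[0];print("tri",o1+s[0]*a,o2+s[1]*b)
# plate
for f,b in(("top0.npz",(305,165,345,230)),("top0.npz",(195,190,230,255)),("top0.npz",(415,195,455,255))):
    u,v,P=pts(f,b,(45,95),60,30);q=P[(P[:,2]<.03)]
    print('green',len(q),q.mean(0),cv2.minAreaRect((q[:,:2]*1000).astype(np.float32)))
    
u,v,P=pts("top0.npz",(205,190,230,215),(105,125));print('blue',np.median(P,0))
u,v,P=pts("top0.npz",(465,205,485,222),(0,8),80);print('red',np.median(P,0),len(u))
# all points of test switch
p,d,K,Rm,t=load("top0.npz")
v,u=np.mgrid[160:230,300:380];u=u.ravel();v=v.ravel();P=world(u,v,d[v,u],K,Rm,t)
q=P[(P[:,2]>.07)&(P[:,2]<.11)];print('body',len(q),cv2.minAreaRect((q[:,:2]*1000).astype(np.float32)),np.median(q,0))
q=P[(P[:,2]>.004)&(P[:,2]<.02)];print('plate',len(q),cv2.minAreaRect((q[:,:2]*1000).astype(np.float32)))
for f,b in (("top0",(295,155,385,230)),("side0",(260,180,345,275))):
    i=cv2.imread(f"pics/{f}.png")[b[1]:b[3],b[0]:b[2]];cv2.imwrite(f"pics/{f}_c.png",cv2.resize(i,None,fx=6,fy=6,interpolation=cv2.INTER_CUBIC))
E
```

```text
top0.npz 54 334.5740740740741 172.72222222222223 [0.5937 0.0019 0.1359] [ 0.587  -0.0079  0.1288] [0.6033 0.0118 0.1411] [np.int64(330), np.int64(339), np.int64(169), np.int64(176)]
side0.npz 65 287.55384615384617 201.5076923076923 [0.5942 0.0107 0.13  ] [ 0.5866 -0.2257 -0.0016] [0.65   0.0166 0.1376] [np.int64(284), np.int64(291), np.int64(197), np.int64(206)]
tri [0.5967 0.002  0.1255] [0.5957 0.0019 0.1253]
green 441 [0.5446 0.0303 0.0115] ((544.1912841796875, 29.296470642089844), (86.52704620361328, 32.588504791259766), 26.38117218017578)
green 390 [0.4772 0.2919 0.0112] ((478.380859375, 290.97039794921875), (86.61528015136719, 32.099998474121094), 16.39719009399414)
green 463 [ 0.5046 -0.2428  0.0115] ((505.1202392578125, -243.0690460205078), (32.02183532714844, 86.80145263671875), 66.22335052490234)
blue [0.5231 0.2532 0.1361]
red [ 0.5091 -0.2968  0.1449] 15
body 427 ((563.5931396484375, -13.444488525390625), (59.18347930908203, 43.659400939941406), 25.976825714111328) [ 0.5584 -0.0137  0.0841]
plate 1865 ((568.3790893554688, -10.133201599121094), (171.17214965820312, 194.81741333007812), 1.362412929534912)
```

View pics/top0_c.png

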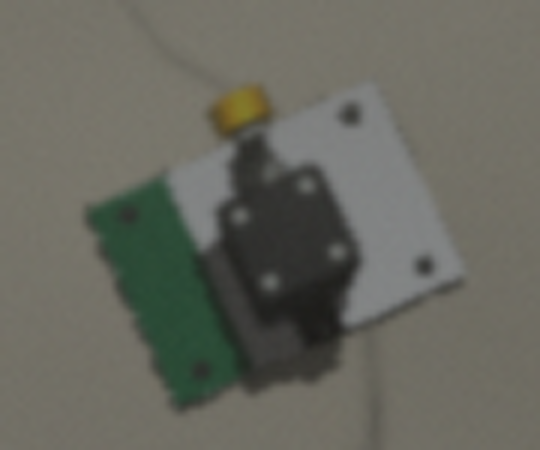

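View pics/side0_c.png

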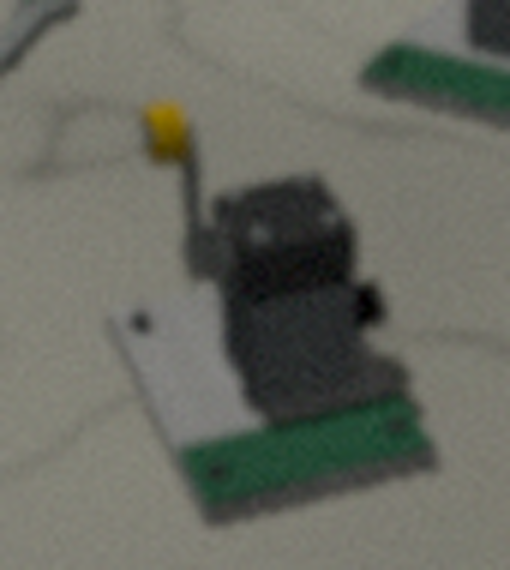

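```bash
python3 - <<'E'
from h import *
np.set_printoptions(precision=3,suppress=True,linewidth=180)
p,d,K,R,t=load("top0.npz");v,u=np.mgrid[0:400,0:640];u=u.ravel();v=v.ravel()
k=d[v,u]>0;P=world(u[k],v[k],d[v,u][k],K,R,t)
print("max height rows x=0.2..0.9, cols y=0.7..-0.7")
for x in np.arange(.2,.95,.1):
    print(round(x,2),np.array([ (lambda q:q.max() if len(q) else -1)(P[(abs(P[:,0]-x)<.05)&(abs(P[:,1]-y)<.05),2]) for y in np.arange(.7,-.71,-.1)]))
Q=np.array([.252,.571,.216])
for n,ang in(("now",66.2),("goal",116.4)):pass
from scipy.spatial.transform import Rotation as Ro
from cell import arm
s=arm.observe();M=Ro.from_rotvec(s['ee_rot']).as_matrix();print(M)
g=np.array([.622,-.046,.196]);print("delta tool cm",M.T@(g-s['position'])*100)
E
```

```text
max height rows x=0.2..0.9, cols y=0.7..-0.7
0.2 [0.007 0.075 0.368 0.008 0.008 0.008 0.01  0.007 0.008 0.008 0.009 0.008 0.009 0.008 0.008]
0.3 [0.13  0.327 0.37  0.008 0.011 0.011 0.011 0.011 0.01  0.008 0.009 0.009 0.009 0.009 0.01 ]
0.4 [0.137 0.138 0.134 0.008 0.016 0.045 0.009 0.008 0.008 0.009 0.044 0.01  0.047 0.008 0.01 ]
0.5 [0.137 0.137 0.136 0.008 0.141 0.137 0.009 0.089 0.013 0.017 0.149 0.013 0.009 0.098 0.097]
0.6 [0.137 0.137 0.137 0.008 0.008 0.011 0.016 0.141 0.016 0.013 0.009 0.009 0.097 0.099 0.098]
0.7 [0.136 0.134 0.032 0.031 0.008 0.023 0.031 0.031 0.009 0.015 0.016 0.081 0.083 0.099 0.097]
0.8 [0.009 0.008 0.027 0.029 0.065 0.07  0.065 0.009 0.096 0.097 0.098 0.099 0.009 0.009 0.01 ]
0.9 [0.008 0.008 0.009 0.008 0.067 0.066 0.067 0.008 0.098 0.097 0.099 0.098 0.008 0.009 0.009]
[[-0.915  0.404 -0.   ]
 [ 0.404  0.915 -0.001]
 [-0.    -0.001 -1.   ]]
delta tool cm [-58.755 -41.531   2.058]
```

step_arm --plan '[{"tx": -2.4,"ty": -1.7,"tz": -0.2,"hand": 0},{"tx": -2.4,"ty": -1.7,"hand": 0},{"tx": -2.4,"ty": -1.7,"hand": 0},{"tx": -2.4,"ty": -1.7,"hand": 0},{"tx": -2.4,"ty": -1.7,"hand": 0},{"tx": -2.4,"ty": -1.7,"hand": 0},{"tx": -2.4,"ty": -1.7,"hand": 0},{"tx": -2.4,"ty": -1.7,"hand": 0},{"tx": -2.4,"ty": -1.7,"hand": 0},{"tx": -2.4,"ty": -1.7,"hand": 0}]' --force 20

```text
invalid input at $.plan[0]: expected keys wx, wy, wz, tx, ty, tz, hand
```

step_arm --plan '[{"tx": -2.4,"ty": -1.7,"hand": 0},{"tx": -2.4,"ty": -1.7,"hand": 0},{"tx": -2.4,"ty": -1.7,"hand": 0},{"tx": -2.4,"ty": -1.7,"hand": 0},{"tx": -2.4,"ty": -1.7,"hand": 0},{"tx": -2.4,"ty": -1.7,"hand": 0},{"tx": -2.4,"ty": -1.7,"hand": 0},{"tx": -2.4,"ty": -1.7,"hand": 0},{"tx": -2.4,"ty": -1.7,"hand": 0},{"tx": -2.4,"ty": -1.7,"hand": 0}]'

```text
invalid input at $.plan[0]: expected keys wx, wy, wz, tx, ty, tz, hand
```

step_arm --plan '[{"tx": -2.4,"ty": -1.7,"hand": 0},{"tx": -2.4,"ty": -1.7,"hand": 0},{"tx": -2.4,"ty": -1.7,"hand": 0},{"tx": -2.4,"ty": -1.7,"hand": 0},{"wz": -0.9,"hand": 0},{"wz": -0.9,"hand": 0},{"wz": -0.9,"hand": 0},{"wz": -0.9,"hand": 0},{"wz": -0.9,"hand": 0},{"wz": -0.9,"hand": 0}]'

```text
invalid input at $.plan[0]: expected keys wx, wy, wz, tx, ty, tz, hand
```

step_arm --plan '[{"wz": -0.9,"hand": 0},{"wz": -0.9,"hand": 0},{"wz": -0.9,"hand": 0},{"hand": 0},{"hand": 0},{"hand": 0},{"hand": 0},{"hand": 0},{"hand": 0},{"hand": 0}]'

```text
invalid input at $.plan[0]: expected keys wx, wy, wz, tx, ty, tz, hand
```

```bash
cat > g.py <<'E'
from h import *
from scipy.spatial.transform import Rotation as Ro
from cell import arm
np.set_printoptions(precision=4,suppress=True)
def st(g):
    s=arm.observe();M=Ro.from_rotvec(s['ee_rot']).as_matrix();a=np.degrees(np.arctan2(M[1,1],M[0,1]))
    print(s['clock'],s['position'],M[:,2],'yaw of tool y',a,'w',s['width'],'F',s['force'],'q',np.array(s['joints']))
    print('delta cm',M.T@(np.array(g)-s['position'])*100)
E
python3 -c "
from g import *
st([.622,-.046,.127])
for n in ('top','side'):
    p,d=arm.get_image(n);cv2.imwrite(f'pics/{n}1.png',p[:,:,::-1])
"
```

```text
0.1 [0.2523 0.5713 0.216 ] [-0.0004 -0.0013 -1.    ] yaw of tool y 66.17134041809203 w 0.9982835073501028 F [0.4442 0.1198 0.1713] q [-1.2576  0.4351  0.025   1.574  -0.0116  1.134  -0.0751]
delta cm [-58.7542 -41.5221   8.9585]
```

All seven keys are required in each row, and nothing has moved yet.

step_arm --plan '[{"wx": 0,"wy": 0,"wz": 0,"tx": -2.4,"ty": -1.7,"tz": -0.2,"hand": 0},{"wx": 0,"wy": 0,"wz": 0,"tx": -2.4,"ty": -1.7,"tz": 0,"hand": 0},{"wx": 0,"wy": 0,"wz": 0,"tx": -2.4,"ty": -1.7,"tz": 0,"hand": 0},{"wx": 0,"wy": 0,"wz": 0,"tx": -2.4,"ty": -1.7,"tz": 0,"hand": 0},{"wx": 0,"wy": 0,"wz": 0,"tx": -2.4,"ty": -1.7,"tz": 0,"hand": 0},{"wx": 0,"wy": 0,"wz": 0,"tx": -2.4,"ty": -1.7,"tz": 0,"hand": 0},{"wx": 0,"wy": 0,"wz": 0,"tx": -2.4,"ty": -1.7,"tz": 0,"hand": 0},{"wx": 0,"wy": 0,"wz": 0,"tx": -2.4,"ty": -1.7,"tz": 0,"hand": 0},{"wx": 0,"wy": 0,"wz": 0,"tx": -2.4,"ty": -1.7,"tz": 0,"hand": 0},{"wx": 0,"wy": 0,"wz": 0,"tx": -2.4,"ty": -1.7,"tz": 0,"hand": 0}]' --force 20

```text
clock: 1.03
position: [0.4038, 0.3179, 0.2186]
ee_rot: [-0.648, -3.074, -0.0]
force: [-0.1, 0.3, 0.3]
width: 0.326
```

step_arm --plan '[{"wx": 0,"wy": 0,"wz": 0,"tx": -2.4,"ty": -1.7,"tz": 0,"hand": 0},{"wx": 0,"wy": 0,"wz": 0,"tx": -2.4,"ty": -1.7,"tz": 0,"hand": 0},{"wx": 0,"wy": 0,"wz": 0,"tx": -2.4,"ty": -1.7,"tz": 0,"hand": 0},{"wx": 0,"wy": 0,"wz": 0,"tx": -2.4,"ty": -1.7,"tz": 0,"hand": 0},{"wx": 0,"wy": 0,"wz": 0,"tx": -2.4,"ty": -1.7,"tz": 0,"hand": 0},{"wx": 0,"wy": 0,"wz": 0,"tx": -2.4,"ty": -1.7,"tz": 0,"hand": 0},{"wx": 0,"wy": 0,"wz": 0,"tx": -2.4,"ty": -1.7,"tz": 0,"hand": 0},{"wx": 0,"wy": 0,"wz": 0,"tx": -2.4,"ty": -1.7,"tz": 0,"hand": 0},{"wx": 0,"wy": 0,"wz": 0,"tx": -2.4,"ty": -1.7,"tz": 0,"hand": 0},{"wx": 0,"wy": 0,"wz": 0,"tx": -2.4,"ty": -1.7,"tz": 0,"hand": 0}]'

```text
clock: 1.87
position: [0.5547, 0.0655, 0.2186]
ee_rot: [-0.648, -3.074, -0.0]
force: [0.1, 0.6, 0.1]
width: 0.01
```

step_arm --plan '[{"wx": 0,"wy": 0,"wz": 0,"tx": -2.4,"ty": -1.7,"tz": 0,"hand": 0},{"wx": 0,"wy": 0,"wz": 0,"tx": -2.4,"ty": -1.7,"tz": 0,"hand": 0},{"wx": 0,"wy": 0,"wz": 0,"tx": -2.4,"ty": -1.7,"tz": 0,"hand": 0},{"wx": 0,"wy": 0,"wz": 0,"tx": -2.4,"ty": -1.7,"tz": 0,"hand": 0},{"wx": 0,"wy": 0,"wz": -0.9,"tx": 0,"ty": 0,"tz": 0,"hand": 0},{"wx": 0,"wy": 0,"wz": -0.9,"tx": 0,"ty": 0,"tz": 0,"hand": 0},{"wx": 0,"wy": 0,"wz": -0.9,"tx": 0,"ty": 0,"tz": 0,"hand": 0},{"wx": 0,"wy": 0,"wz": -0.9,"tx": 0,"ty": 0,"tz": 0,"hand": 0},{"wx": 0,"wy": 0,"wz": -0.9,"tx": 0,"ty": 0,"tz": 0,"hand": 0},{"wx": 0,"wy": 0,"wz": -0.9,"tx": 0,"ty": 0,"tz": 0,"hand": 0}]'

```text
clock: 2.7
position: [0.6144, -0.0341, 0.2184]
ee_rot: [0.242, -3.132, -0.0]
force: [-0.1, -0.0, 0.0]
width: 0.007
```

step_arm --plan '[{"wx": 0,"wy": 0,"wz": -0.9,"tx": 0,"ty": 0,"tz": 0,"hand": 0},{"wx": 0,"wy": 0,"wz": -0.9,"tx": 0,"ty": 0,"tz": 0,"hand": 0},{"wx": 0,"wy": 0,"wz": -0.9,"tx": 0,"ty": 0,"tz": 0,"hand": 0},{"wx": 0,"wy": 0,"wz": 0,"tx": 0,"ty": 0,"tz": 0,"hand": 0},{"wx": 0,"wy": 0,"wz": 0,"tx": 0,"ty": 0,"tz": 0,"hand": 0},{"wx": 0,"wy": 0,"wz": 0,"tx": 0,"ty": 0,"tz": 0,"hand": 0},{"wx": 0,"wy": 0,"wz": 0,"tx": 0,"ty": 0,"tz": 0,"hand": 0},{"wx": 0,"wy": 0,"wz": 0,"tx": 0,"ty": 0,"tz": 0,"hand": 0},{"wx": 0,"wy": 0,"wz": 0,"tx": 0,"ty": 0,"tz": 0,"hand": 0},{"wx": 0,"wy": 0,"wz": 0,"tx": 0,"ty": 0,"tz": 0,"hand": 0}]'

```text
clock: 3.53
position: [0.6145, -0.0341, 0.2186]
ee_rot: [0.673, -3.069, 0.0]
force: [0.7, -0.5, -0.2]
width: 0.009
```

```bash
python3 -c "
from g import *
st([.622,-.046,.127])
p,d=arm.get_image('side');cv2.imwrite('pics/side1.png',p[:,:,::-1])
"
```

```text
3.5333 [ 0.6145 -0.0341  0.2186] [-0. -0. -1.] yaw of tool y 114.74525659261765 w 0.00863194563123102 F [ 0.6502 -0.4821 -0.1775] q [-0.1045  0.4166  0.105   1.6004 -0.0469  1.1271  2.0144]
delta cm [-0.1809 -1.3919  9.1621]
```

View pics/side1.png

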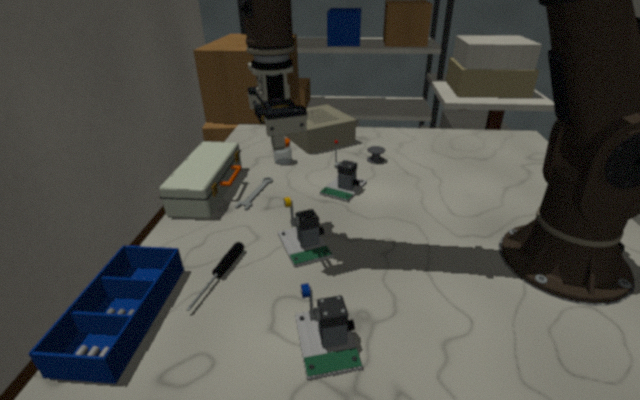

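The gripper hangs above and behind the yellow roller, which is still upright at (288,202). Next I go back 1.5 cm and then descend beside it.

step_arm --plan '[{"wx": 0,"wy": 0,"wz": -0.25,"tx": -0.2,"ty": -0.8,"tz": 0,"hand": 0},{"wx": 0,"wy": 0,"wz": 0,"tx": 0,"ty": -0.7,"tz": 0,"hand": 0},{"wx": 0,"wy": 0,"wz": 0,"tx": 0,"ty": 0,"tz": 1.5,"hand": 0},{"wx": 0,"wy": 0,"wz": 0,"tx": 0,"ty": 0,"tz": 2,"hand": 0},{"wx": 0,"wy": 0,"wz": 0,"tx": 0,"ty": 0,"tz": 2,"hand": 0},{"wx": 0,"wy": 0,"wz": 0,"tx": 0,"ty": 0,"tz": 1.5,"hand": 0},{"wx": 0,"wy": 0,"wz": 0,"tx": 0,"ty": 0,"tz": 1.2,"hand": 0},{"wx": 0,"wy": 0,"wz": 0,"tx": 0,"ty": 0,"tz": 1,"hand": 0},{"wx": 0,"wy": 0,"wz": 0,"tx": 0,"ty": 0,"tz": 0,"hand": 0},{"wx": 0,"wy": 0,"wz": 0,"tx": 0,"ty": 0,"tz": 0,"hand": 0}]'

```text
clock: 4.42
position: [0.6228, -0.047, 0.1266]
ee_rot: [0.713, -3.059, -0.0]
force: [0.2, 0.0, 0.7]
width: 0.006
```

```bash
python3 -c "
from g import *
st([.5985-.444*.004,.003+.896*.004,.127])
a=[]
for n in('side','top'):
    p,d=arm.get_image(n);b=(235,140,345,275) if n=='side' else (290,140,420,240)
    a.append(cv2.resize(p[b[1]:b[3],b[0]:b[2],::-1],(380,460)if n=='side' else (420,460)))
cv2.imwrite('pics/s2.png',np.hstack(a))
"
```

```text
4.4167 [ 0.6228 -0.047   0.1266] [-0.0004 -0.0001 -1.    ] yaw of tool y 116.2511704952639 w 0.006199694458633219 F [0.1524 0.0499 0.6544] q [-0.0723  0.5159  0.091   1.684  -0.0553  0.9446  2.0683]
delta cm [-0.0291  5.963  -0.0409]
```

View pics/s2.png

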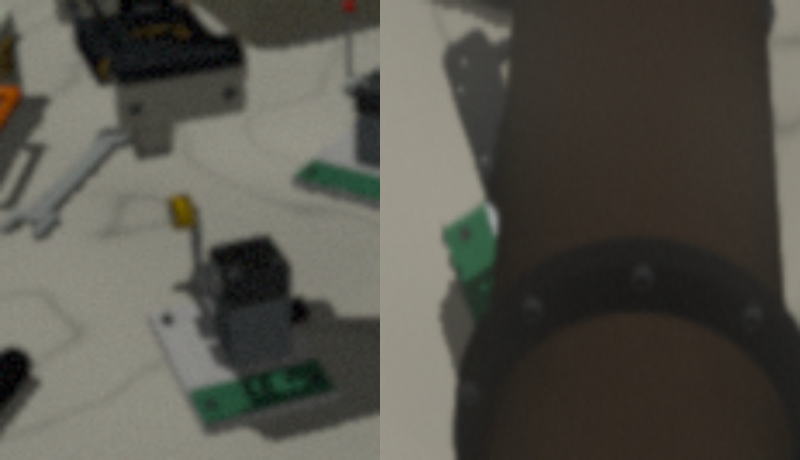

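The finger stands behind the roller in line with its swing, and the roller is upright at (181,211) in the crop. Now a partial push to find contact.

step_arm --plan '[{"wx": 0,"wy": 0,"wz": 0,"tx": 0,"ty": 0.6,"tz": 0,"hand": 0},{"wx": 0,"wy": 0,"wz": 0,"tx": 0,"ty": 0.6,"tz": 0,"hand": 0},{"wx": 0,"wy": 0,"wz": 0,"tx": 0,"ty": 0.6,"tz": 0,"hand": 0},{"wx": 0,"wy": 0,"wz": 0,"tx": 0,"ty": 0.6,"tz": 0,"hand": 0},{"wx": 0,"wy": 0,"wz": 0,"tx": 0,"ty": 0.5,"tz": 0,"hand": 0},{"wx": 0,"wy": 0,"wz": 0,"tx": 0,"ty": 0.5,"tz": 0,"hand": 0},{"wx": 0,"wy": 0,"wz": 0,"tx": 0,"ty": 0.5,"tz": 0,"hand": 0},{"wx": 0,"wy": 0,"wz": 0,"tx": 0,"ty": 0.4,"tz": 0,"hand": 0},{"wx": 0,"wy": 0,"wz": 0,"tx": 0,"ty": 0,"tz": 0,"hand": 0},{"wx": 0,"wy": 0,"wz": 0,"tx": 0,"ty": 0,"tz": 0,"hand": 0}]'

```text
clock: 5.35
position: [0.6038, -0.0081, 0.1267]
ee_rot: [-0.715, 3.059, -0.0]
force: [-0.2, -0.3, 0.4]
width: 0.003
```

```bash
python3 -c "
from g import *
st([.5985-.444*.004,.003+.896*.004,.127])
p,d=arm.get_image('side');b=(235,140,345,275)
cv2.imwrite('pics/s3.png',cv2.resize(p[b[1]:b[3],b[0]:b[2],::-1],None,fx=4,fy=4))
"
```

```text
5.35 [ 0.6038 -0.0081  0.1267] [ 0.0001  0.     -1.    ] yaw of tool y 116.29420729092729 w 0.0032763855855938292 F [-0.1773 -0.334   0.4107] q [-0.1346  0.485   0.085   1.7381 -0.0497  0.9206  2.0004]
delta cm [-0.0196  1.6314 -0.033 ]
```

View pics/s3.png

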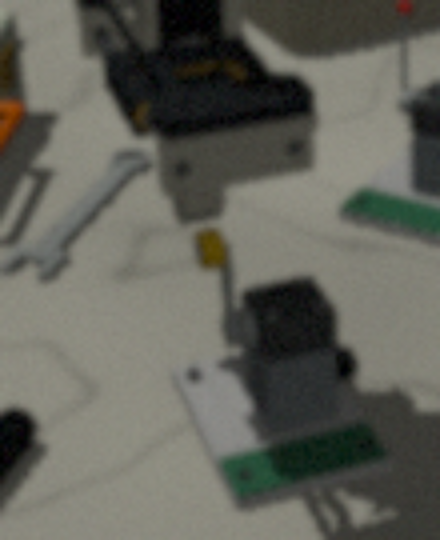

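```bash
python3 -c "
from g import *
p,d,K,R,t=load('side0.npz')
for X in ([.6038,-.0081,.1047],[.596,.002,.125]):
    c=K@(R@np.array(X)+t);print(c[:2]/c[2],c[2])
p,d=arm.get_image('side');c=arm.calibration('side');print(abs(c['t'].ravel()-t).max(),c['mtx'])
for v in range(180,210,2):
    print(v,[ (u,world(np.array([u]),np.array([v]),np.array([d[v,u]]),K,R,t)[0].round(3).tolist()) for u in (282,286,290)])
"
```

```text
[285.156  207.0331] 0.8191359130648316
[287.3422 201.6226] 0.7995213795996442
0.0 [[377.5934   0.     326.3748]
 [  0.     377.5934 196.2675]
 [  0.       0.       1.    ]]
180 [(282, [0.586, 0.08, 0.219]), (286, [0.58, 0.076, 0.217]), (290, [0.573, 0.075, 0.217])]
182 [(282, [0.587, 0.08, 0.215]), (286, [0.58, 0.077, 0.214]), (290, [0.573, 0.073, 0.212])]
184 [(282, [0.587, 0.082, 0.212]), (286, [0.581, 0.074, 0.208]), (290, [0.573, 0.074, 0.208])]
186 [(282, [0.588, 0.078, 0.206]), (286, [0.581, 0.076, 0.205]), (290, [0.574, 0.072, 0.203])]
188 [(282, [0.587, 0.081, 0.203]), (286, [0.596, 0.006, 0.16]), (290, [0.588, 0.003, 0.159])]
190 [(282, [0.603, 0.011, 0.158]), (286, [0.596, 0.009, 0.157]), (290, [0.588, 0.003, 0.154])]
192 [(282, [0.604, 0.012, 0.154]), (286, [0.596, 0.006, 0.151]), (290, [0.589, 0.001, 0.148])]
194 [(282, [0.605, 0.008, 0.147]), (286, [0.598, -0.0, 0.142]), (290, [0.638, -0.238, 0.001])]
196 [(282, [0.659, -0.229, -0.001]), (286, [0.648, -0.231, -0.002]), (290, [0.637, -0.232, -0.002])]
198 [(282, [0.657, -0.218, -0.0]), (286, [0.598, 0.005, 0.136]), (290, [0.59, 0.003, 0.135])]
200 [(282, [0.655, -0.208, -0.001]), (286, [0.597, 0.008, 0.133]), (290, [0.589, 0.007, 0.132])]
202 [(282, [0.653, -0.195, 0.001]), (286, [0.596, 0.014, 0.132]), (290, [0.589, 0.009, 0.129])]
204 [(282, [0.651, -0.185, 0.0]), (286, [0.596, 0.016, 0.127]), (290, [0.588, 0.013, 0.126])]
206 [(282, [0.649, -0.174, 0.001]), (286, [0.597, 0.014, 0.121]), (290, [0.589, 0.011, 0.12])]
208 [(282, [0.647, -0.163, 0.002]), (286, [0.636, -0.166, 0.0]), (290, [0.592, -0.004, 0.106])]
```

The side view shows the fingertip's lower edge at about (285,194). By depth that is z ≈ 0.142, but the reported pose puts it at 0.105. The finger is therefore really about 37 mm higher than reported and passed over the roller, which fits there being no force. The gripper body's edge, seen at z ≈ 0.203, agrees with the camera. I'll trust the camera: back off, descend 37 mm and check again.

step_arm --plan '[{"wx": 0,"wy": 0,"wz": 0,"tx": 0,"ty": -1.5,"tz": 0,"hand": 0},{"wx": 0,"wy": 0,"wz": 0,"tx": 0,"ty": -1.5,"tz": 0,"hand": 0},{"wx": 0,"wy": 0,"wz": 0,"tx": 0,"ty": -1.3,"tz": 0,"hand": 0},{"wx": 0,"wy": 0,"wz": 0,"tx": 0,"ty": 0,"tz": 0,"hand": 0},{"wx": 0,"wy": 0,"wz": 0,"tx": 0,"ty": 0,"tz": 0.9,"hand": 0},{"wx": 0,"wy": 0,"wz": 0,"tx": 0,"ty": 0,"tz": 0.9,"hand": 0},{"wx": 0,"wy": 0,"wz": 0,"tx": 0,"ty": 0,"tz": 0.9,"hand": 0},{"wx": 0,"wy": 0,"wz": 0,"tx": 0,"ty": 0,"tz": 0.9,"hand": 0},{"wx": 0,"wy": 0,"wz": 0,"tx": 0,"ty": 0,"tz": 0,"hand": 0},{"wx": 0,"wy": 0,"wz": 0,"tx": 0,"ty": 0,"tz": 0,"hand": 0}]'

```text
clock: 6.28
position: [0.622, -0.0464, 0.0896]
ee_rot: [0.715, -3.057, -0.001]
force: [0.6, -0.1, 0.2]
width: 0.004
```

```bash
python3 -c "
from g import *
st([.5985-.444*.004,.003+.896*.004,.09])
p,d=arm.get_image('side');b=(235,140,345,275);_,_,K,R,t=load('side0.npz')
cv2.imwrite('pics/s4.png',cv2.resize(p[b[1]:b[3],b[0]:b[2],::-1],None,fx=4,fy=4))
for v in range(168,206,2):
    print(v,[ (u,world(np.array([u]),np.array([v]),np.array([d[v,u]]),K,R,t)[0].round(3).tolist()) for u in (274,278,282)])
"
```

```text
6.2833 [ 0.622  -0.0464  0.0896] [-0.002   0.0002 -1.    ] yaw of tool y 116.3086088738911 w 0.003972883828944094 F [ 0.5833 -0.147   0.2303] q [-0.0692  0.5569  0.0855  1.7181 -0.0592  0.8711  2.0716]
delta cm [-0.0775  5.8708 -0.0322]
168 [(274, [0.616, 0.01, 0.208]), (278, [0.618, -0.03, 0.188]), (282, [0.609, -0.029, 0.188])]
170 [(274, [0.615, 0.018, 0.207]), (278, [0.606, 0.02, 0.209]), (282, [0.599, 0.019, 0.208])]
172 [(274, [0.613, 0.029, 0.208]), (278, [0.605, 0.026, 0.207]), (282, [0.597, 0.028, 0.209])]
174 [(274, [0.611, 0.035, 0.207]), (278, [0.603, 0.036, 0.208]), (282, [0.596, 0.034, 0.207])]
176 [(274, [0.609, 0.044, 0.208]), (278, [0.602, 0.043, 0.207]), (282, [0.594, 0.044, 0.208])]
178 [(274, [0.608, 0.051, 0.207]), (278, [0.601, 0.049, 0.206]), (282, [0.594, 0.043, 0.204])]
180 [(274, [0.608, 0.052, 0.203]), (278, [0.601, 0.05, 0.202]), (282, [0.595, 0.043, 0.199])]
182 [(274, [0.608, 0.053, 0.2]), (278, [0.602, 0.046, 0.196]), (282, [0.595, 0.044, 0.195])]
184 [(274, [0.609, 0.051, 0.194]), (278, [0.603, 0.046, 0.192]), (282, [0.595, 0.045, 0.191])]
186 [(274, [
[... 249 characters left out ...]
0.597, 0.039, 0.174])]
192 [(274, [0.612, 0.044, 0.172]), (278, [0.604, 0.043, 0.172]), (282, [0.598, 0.038, 0.17])]
194 [(274, [0.613, 0.044, 0.168]), (278, [0.605, 0.042, 0.167]), (282, [0.614, -0.031, 0.124])]
196 [(274, [0.681, -0.224, 0.001]), (278, [0.622, -0.026, 0.121]), (282, [0.614, -0.032, 0.118])]
198 [(274, [0.68, -0.217, -0.001]), (278, [0.622, -0.027, 0.115]), (282, [0.614, -0.03, 0.114])]
200 [(274, [0.677, -0.207, -0.001]), (278, [0.624, -0.031, 0.108]), (282, [0.617, -0.041, 0.102])]
202 [(274, [0.675, -0.195, -0.0]), (278, [0.664, -0.197, -0.001]), (282, [0.653, -0.197, -0.001])]
204 [(274, [0.673, -0.186, -0.001]), (278, [0.662, -0.185, 0.0]), (282, [0.651, -0.186, 0.0])]
```

View pics/s4.png

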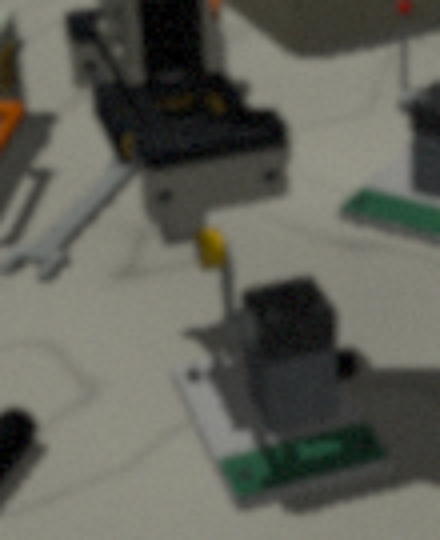

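The tip's lower edge is now at about (278,201), z ≈ 0.105 by depth, 25 mm behind the upright roller, and the gripper body sits at z ≈ 0.166. Now I push.

step_arm --plan '[{"wx": 0,"wy": 0,"wz": 0,"tx": 0,"ty": 0.6,"tz": 0,"hand": 0},{"wx": 0,"wy": 0,"wz": 0,"tx": 0,"ty": 0.6,"tz": 0,"hand": 0},{"wx": 0,"wy": 0,"wz": 0,"tx": 0,"ty": 0.6,"tz": 0,"hand": 0},{"wx": 0,"wy": 0,"wz": 0,"tx": 0,"ty": 0.6,"tz": 0,"hand": 0},{"wx": 0,"wy": 0,"wz": 0,"tx": 0,"ty": 0.5,"tz": 0,"hand": 0},{"wx": 0,"wy": 0,"wz": 0,"tx": 0,"ty": 0.5,"tz": 0,"hand": 0},{"wx": 0,"wy": 0,"wz": 0,"tx": 0,"ty": 0.5,"tz": 0,"hand": 0},{"wx": 0,"wy": 0,"wz": 0,"tx": 0,"ty": 0.4,"tz": 0,"hand": 0},{"wx": 0,"wy": 0,"wz": 0,"tx": 0,"ty": 0,"tz": 0,"hand": 0},{"wx": 0,"wy": 0,"wz": 0,"tx": 0,"ty": 0,"tz": 0,"hand": 0}]'

```text
clock: 7.17
position: [0.6039, -0.0082, 0.0908]
ee_rot: [-0.714, 3.059, -0.0]
force: [0.2, -1.0, 0.8]
width: 0.003
```

```bash
python3 -c "
from g import *
st([.596-.444*.006,.002+.896*.006,.09])
p,d=arm.get_image('side');b=(235,140,345,275)
cv2.imwrite('pics/s5.png',cv2.resize(p[b[1]:b[3],b[0]:b[2],::-1],None,fx=4,fy=4))
"
```

```text
7.1667 [ 0.6039 -0.0082  0.0908] [ 0.0004 -0.0001 -1.    ] yaw of tool y 116.2861793368114 w 0.0027796699079795607 F [ 0.2064 -1.0081  0.8394] q [-0.1324  0.5267  0.0825  1.7711 -0.0553  0.8456  2.0052]
delta cm [0.2555 1.868  0.077 ]
```

View pics/s5.png

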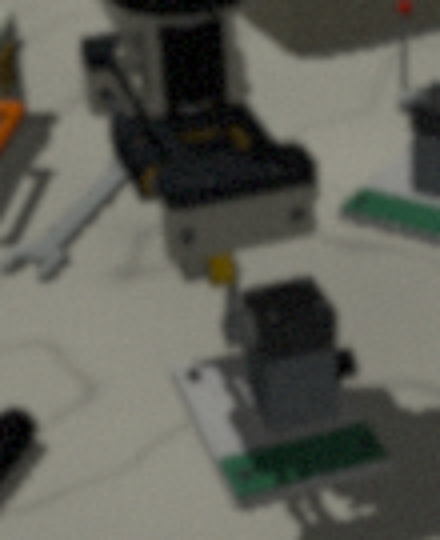

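Contact: the roller moved from (212,247) to (221,269) in the crop, about 17 mm expected, with roughly 1.2 N opposing. I'll push on to about 37 mm and hold.

step_arm --plan '[{"wx": 0,"wy": 0,"wz": 0,"tx": 0.1,"ty": 0.5,"tz": 0,"hand": 0},{"wx": 0,"wy": 0,"wz": 0,"tx": 0.1,"ty": 0.5,"tz": 0,"hand": 0},{"wx": 0,"wy": 0,"wz": 0,"tx": 0,"ty": 0.5,"tz": 0,"hand": 0},{"wx": 0,"wy": 0,"wz": 0,"tx": 0,"ty": 0.4,"tz": 0,"hand": 0},{"wx": 0,"wy": 0,"wz": 0,"tx": 0,"ty": 0,"tz": 0,"hand": 0},{"wx": 0,"wy": 0,"wz": 0,"tx": 0,"ty": 0,"tz": 0,"hand": 0},{"wx": 0,"wy": 0,"wz": 0,"tx": 0,"ty": 0,"tz": 0,"hand": 0},{"wx": 0,"wy": 0,"wz": 0,"tx": 0,"ty": 0,"tz": 0,"hand": 0},{"wx": 0,"wy": 0,"wz": 0,"tx": 0,"ty": 0,"tz": 0,"hand": 0},{"wx": 0,"wy": 0,"wz": 0,"tx": 0,"ty": 0,"tz": 0,"hand": 0}]'

```text
clock: 8.05
position: [0.5935, 0.0076, 0.0907]
ee_rot: [0.713, -3.059, 0.0]
force: [-1.6, -3.4, 0.6]
width: 0.003
```

```bash
python3 -c "
from g import *
st([.596-.444*.006,.002+.896*.006,.09])
p,d=arm.get_image('side');np.savez('side6.npz',p=p,d=d,**arm.calibration('side'));b=(235,140,345,275)
cv2.imwrite('pics/s6.png',cv2.resize(p[b[1]:b[3],b[0]:b[2],::-1],None,fx=4,fy=4))
y=np.array([-.444,.896])
for f,bb in(('side0.npz',(275,190,300,212)),('side6.npz',(280,190,310,230))):
    u,v,P=pts(f,bb,(18,34));P=P[P[:,2]>.05];print(np.median(P,0),u.mean(),v.mean(),(np.median(P,0)[:2]-[.596,.002])@y)
R=load('side6.npz')
for th in (.4,.52,.65,.8):
    s=.055*np.sin(th);X=np.array([.596-.444*s,.002+.896*s,.07+.055*np.cos(th)]);c=R[2]@(R[3]@X+R[4]);print(th,c[:2]/c[2])
"
```

```text
8.05 [0.5935 0.0076 0.0907] [-0.0002 -0.0001 -1.    ] yaw of tool y 116.2538592899892 w 0.002880021940768298 F [-1.6417 -3.4489  0.5518] q [-0.1598  0.5128  0.0808  1.7972 -0.0534  0.8339  1.9756]
delta cm [ 0.0207 -0.0098  0.0656]
[0.5941 0.0107 0.1303] 287.55384615384617 201.5076923076923 0.008652256306238674
[0.5789 0.0389 0.1189] 292.62666666666667 214.02666666666667 0.04065641403950324
0.4 [290.4107 208.3941]
0.52 [291.3247 211.0109]
0.65 [292.2797 214.0733]
0.8 [293.3114 217.8252]
```

View pics/s6.png

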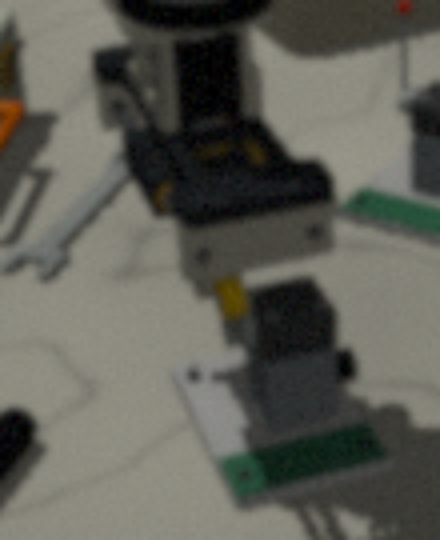

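The roller centroid is at (292.6,214.0), which matches an angle of about 0.65 rad (37°), so the switch is tripped. I'll add 2 mm of margin and hold for well over a second.

step_arm --plan '[{"wx": 0,"wy": 0,"wz": 0,"tx": 0,"ty": 0.2,"tz": 0,"hand": 0},{"wx": 0,"wy": 0,"wz": 0,"tx": 0,"ty": 0,"tz": 0,"hand": 0},{"wx": 0,"wy": 0,"wz": 0,"tx": 0,"ty": 0,"tz": 0,"hand": 0},{"wx": 0,"wy": 0,"wz": 0,"tx": 0,"ty": 0,"tz": 0,"hand": 0},{"wx": 0,"wy": 0,"wz": 0,"tx": 0,"ty": 0,"tz": 0,"hand": 0},{"wx": 0,"wy": 0,"wz": 0,"tx": 0,"ty": 0,"tz": 0,"hand": 0},{"wx": 0,"wy": 0,"wz": 0,"tx": 0,"ty": 0,"tz": 0,"hand": 0},{"wx": 0,"wy": 0,"wz": 0,"tx": 0,"ty": 0,"tz": 0,"hand": 0},{"wx": 0,"wy": 0,"wz": 0,"tx": 0,"ty": 0,"tz": 0,"hand": 0},{"wx": 0,"wy": 0,"wz": 0,"tx": 0,"ty": 0,"tz": 0,"hand": 0}]'

```text
clock: 8.93
position: [0.5928, 0.0094, 0.0905]
ee_rot: [-0.714, 3.059, -0.0]
force: [1.4, -5.1, -2.6]
width: 0.004
```

step_arm --plan '[{"wx": 0,"wy": 0,"wz": 0,"tx": 0,"ty": 0,"tz": 0,"hand": 0},{"wx": 0,"wy": 0,"wz": 0,"tx": 0,"ty": 0,"tz": 0,"hand": 0},{"wx": 0,"wy": 0,"wz": 0,"tx": 0,"ty": 0,"tz": 0,"hand": 0},{"wx": 0,"wy": 0,"wz": 0,"tx": 0,"ty": 0,"tz": 0,"hand": 0},{"wx": 0,"wy": 0,"wz": 0,"tx": 0,"ty": 0,"tz": 0,"hand": 0},{"wx": 0,"wy": 0,"wz": 0,"tx": 0,"ty": 0,"tz": 0,"hand": 0},{"wx": 0,"wy": 0,"wz": 0,"tx": 0,"ty": 0,"tz": 0,"hand": 0},{"wx": 0,"wy": 0,"wz": 0,"tx": 0,"ty": 0,"tz": 0,"hand": 0},{"wx": 0,"wy": 0,"wz": 0,"tx": 0,"ty": 0,"tz": 0,"hand": 0},{"wx": 0,"wy": 0,"wz": 0,"tx": 0,"ty": 0,"tz": 0,"hand": 0}]'

```text
clock: 9.77
position: [0.5928, 0.0094, 0.0906]
ee_rot: [-0.714, 3.059, -0.0]
force: [1.3, -5.3, -1.5]
width: 0.007
```

```bash
python3 -c "
from g import *
st([.622,-.046,.09])
p,d=arm.get_image('side');np.savez('side7.npz',p=p,d=d,**arm.calibration('side'))
u,v,P=pts('side7.npz',(280,190,310,230),(18,34));print(u.mean(),v.mean())
"
```

```text
9.7667 [0.5928 0.0094 0.0906] [ 0.0002 -0.0002 -1.    ] yaw of tool y 116.26115302835503 w 0.006870089414284118 F [ 1.2698 -5.3496 -1.5334] q [-0.163   0.5118  0.0807  1.7993 -0.0531  0.8324  1.9723]
delta cm [-0.1644 -6.2571  0.0596]
292.9054054054054 214.8783783783784
```

The arm was held at about 0.68 rad for 1.7 s, with the roller at (292.9,214.9). Now I retract back the way I came, gently at first so the arm follows, then lift.

step_arm --plan '[{"wx": 0,"wy": 0,"wz": 0,"tx": 0,"ty": -0.6,"tz": 0,"hand": 0},{"wx": 0,"wy": 0,"wz": 0,"tx": 0,"ty": -0.6,"tz": 0,"hand": 0},{"wx": 0,"wy": 0,"wz": 0,"tx": 0,"ty": -0.6,"tz": 0,"hand": 0},{"wx": 0,"wy": 0,"wz": 0,"tx": 0,"ty": -0.7,"tz": 0,"hand": 0},{"wx": 0,"wy": 0,"wz": 0,"tx": 0,"ty": -0.8,"tz": 0,"hand": 0},{"wx": 0,"wy": 0,"wz": 0,"tx": 0,"ty": -1,"tz": 0,"hand": 0},{"wx": 0,"wy": 0,"wz": 0,"tx": 0,"ty": -1,"tz": 0,"hand": 0},{"wx": 0,"wy": 0,"wz": 0,"tx": 0,"ty": -1.2,"tz": 0,"hand": 0},{"wx": 0,"wy": 0,"wz": 0,"tx": 0,"ty": 0,"tz": 0,"hand": 0},{"wx": 0,"wy": 0,"wz": 0,"tx": 0,"ty": 0,"tz": 0,"hand": 0}]'

```text
clock: 10.65
position: [0.6216, -0.0498, 0.0905]
ee_rot: [0.711, -3.06, 0.0]
force: [-0.4, -0.2, 0.5]
width: 0.006
```

step_arm --plan '[{"wx": 0,"wy": 0,"wz": 0,"tx": 0,"ty": 0,"tz": -1,"hand": 0},{"wx": 0,"wy": 0,"wz": 0,"tx": 0,"ty": 0,"tz": -1.5,"hand": 0},{"wx": 0,"wy": 0,"wz": 0,"tx": 0,"ty": 0,"tz": -1.5,"hand": 0},{"wx": 0,"wy": 0,"wz": 0,"tx": 0,"ty": 0,"tz": -1.5,"hand": 0},{"wx": 0,"wy": 0,"wz": 0,"tx": 0,"ty": 0,"tz": -1.5,"hand": 0},{"wx": 0,"wy": 0,"wz": 0,"tx": 0,"ty": 0,"tz": -1.5,"hand": 0},{"wx": 0,"wy": 0,"wz": 0,"tx": 0,"ty": 0,"tz": -1,"hand": 0},{"wx": 0,"wy": 0,"wz": 0,"tx": 0,"ty": 0,"tz": 0,"hand": 0},{"wx": 0,"wy": 0,"wz": 0,"tx": 0,"ty": 0,"tz": 0,"hand": 0},{"wx": 0,"wy": 0,"wz": 0,"tx": 0,"ty": 0,"tz": 0,"hand": 0}]'

```text
clock: 11.48
position: [0.6209, -0.0483, 0.1849]
ee_rot: [0.714, -3.058, -0.001]
force: [0.3, -0.4, 0.2]
width: 0.006
```

```bash
python3 -c "
from g import *
st([.622,-.046,.09])
p,d=arm.get_image('side');np.savez('side8.npz',p=p,d=d,**arm.calibration('side'));cv2.imwrite('pics/s8.png',p[:,:,::-1])
u,v,P=pts('side8.npz',(275,190,310,230),(18,34));print(u.mean(),v.mean())
"
```

```text
11.4833 [ 0.6209 -0.0483  0.1849] [-0.0011  0.0002 -1.    ] yaw of tool y 116.29379064274801 w 0.00636376908989109 F [ 0.3293 -0.357   0.1501] q [-0.0762  0.4569  0.0992  1.6238 -0.0502  1.0645  2.067 ]
delta cm [-0.209   0.1548  9.4916]
287.5846153846154 201.56923076923076
```

View pics/s8.png

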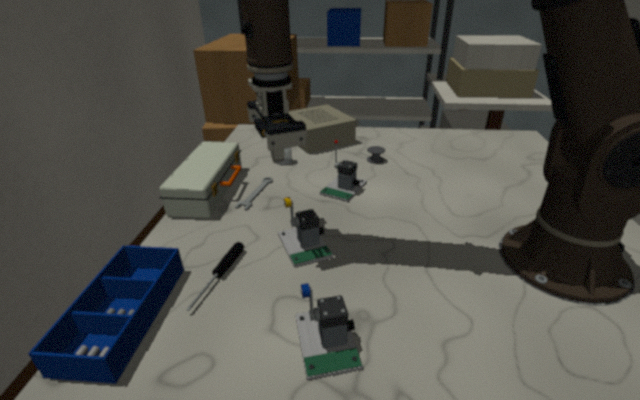

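The yellow roller is back at (287.6,201.6), exactly its rest pixel. Blue at (306,290) and the whisker tip at (336,141) haven't moved, and the gripper is clear.

```bash
python3 -c "
from cell import arm
print(arm.sign_off())"
```

```text
the job is handed in; nothing more can be done
None
```

The yellow-roller switch was tripped towards its green end, held, and let spring back upright. I handed the job in at about 11.5 s; the hand-in gave no verdict.

- **Trip and hold:** I pushed the roller with the closed fingers. The side camera put the arm at about 0.65 to 0.68 rad (37 to 39°), against the 0.52 needed. It stayed there for at least 1.7 s, with about 4 to 6 N at the wrist.
- **Release:** After backing off and lifting clear, the roller's image was within 0.1 pixel of where it started. The wrist force was down to about 0.5 N, which is sensor noise. The blue roller and the whisker looked unmoved in the last picture.
- **What disagreed:** The reported tool height did not match the camera. The fingertips were really about 37 mm higher than the reported pose and the stated 22 mm overhang imply. Because of this, my first push passed over the roller without touching it. I went by the camera, lowered 36 mm and pushed again. I did not find the cause of the mismatch.

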